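Put a microscope objective away in its screw case

TASK

Put the microscope objective away in its case: lower it upright, without dropping it, into the socket of the grey case base, then stand the tall white cover over it, ease the cover round backward (anticlockwise seen from above) until it drops into its thread starts, and screw it on clockwise until it is fully home on the base's shoulder. Let go and leave the other things on the bench where they are.

Things in the scene. Friction and masses are not known exactly. Their poses are not given: they have to be found in the camera images.
- objective_center (a point): Centre of the loose objective (about 180 g): a black cylinder with bright rings, standing lens up on the bench, 62 mm high: a bright shank 24.4 mm across for the lowest 16 mm (end bevelled 2 mm), then a barrel 32 mm across for 34 mm, then a 12 mm cone to the lens. Point on its axis, 31 mm above its foot; z is up. In the socket this point is 35.5 mm above the shoulder.
- objective_grip (a point): Where to grip the objective: on its axis, 44 mm above its foot, on the 32 mm round barrel. Seated, this point is 48.5 mm above the shoulder, so that fingertips 19 mm below it stay 6 mm clear of the highest part of the neck.
- holder: Wooden holder block, 105 mm square, 24 mm high, origin under its centre at bench height, z up, fixed. The round grey case base is gripped in its middle and cannot turn, slide or lift. How the base (and its thread) is turned in the holder differs each time; the holder's yaw says nothing of it.
- shoulder (a point): On the base's axis, 32 mm above the bench: centre of the base's flat round shoulder, 66 mm across, on which the cover's rim rests when home. The neck rises from it: root 36 mm, thread crest 48 mm across.
- thread_top (a point): On the axis, 20.5 mm above the shoulder, level with the flat top of the neck. In it opens the socket, 27.2 mm across, 18 mm deep; the objective's barrel rests on its rim. The right-hand quick thread (edge bevelled 1.2 mm) has three starts 120 degrees apart: slots 30 degrees wide open at the top, turned in an unknown way. Cover lugs on the top drop about 10 mm at the slots.
- groove_end (a point): On the axis, 8 mm above the shoulder: lugs' middle when home. Clockwise (from above) of each slot come 60 degrees of level top, the groove under it falling 4.8 mm per rad, then a stop wall: a 3 mm step up, sloping down over 30 degrees to the next slot. Lugs on the top cannot pass the step clockwise; anticlockwise they reach a slot within 106 degrees, perhaps falling off a step on the way.
- cover_center (a point): Centre of the tall white plastic cover (about 90 g): a round cup standing mouth down, 56 mm outside diameter, 112 mm high, closed on top, hollow for the lower 80 mm with 50.8 mm inside diameter, mouth bevelled. Point on its axis, half-way up; z is up.
- cover_grip (a point): Where to grip the cover: on its axis, 96 mm above the rim (16 mm below its top); 56 mm across, round, solid.
- cover_lugs (a point): On the cover's axis 8 mm above the rim, mid-height of its three inside lugs, 120 degrees apart (one on the x axis), reaching in to 40 mm diameter, 16 degrees wide, 4 mm high, with 1.8 mm axial play in the groove; they slope with the thread and their lowest edge is 5.3 mm above the rim.
- cover_rim (a point): Centre of the cover's open rim; z is up along its axis. Rim above the shoulder: 15 to 18 mm with the lugs on the slopes, 15 mm with lugs on the level top, 4.5 to 6 mm once dropped into the starts, 0 when home. From the drop to home it turns 54 to 68 degrees clockwise, and then at most 6 degrees more to the stop walls.
- small_case_center (a point): Bystander: a smaller closed lens case with a white top, 42 mm diameter, 64 mm high, upright; point half-way up.
- blower_center (a point): Bystander: black rubber dust blower standing on its base, bulb 56 mm diameter, 85 mm high; point 40 mm up.
- gauge_block_center (a point): Bystander: plain steel reference block lying flat, 70 x 35 x 20 mm; point at its centre.
Things that resemble listed ones, but are neither listed nor needed, are in the scene too. Leave any yellow look-alike of the part that bears cover_center alone. Leave any turquoise look-alike of the part that bears objective_center alone.

How it is judged (in metres and radians):
On the way, in this order (a step that is already met when the one before it is completed fails the run):
1. the objective stands upright, fully down in the socket of the base (z of objective_center in the frame of shoulder between 0.033 and 0.0375 m and horizontal distance between objective_center and shoulder below 0.003 m and angle between objective_center's own z axis and vertical below 0.06 rad), for 0.2 s.
2. the cover, upright on the axis of the base, has dropped into the thread starts (rim 2.5 to 8.5 mm above the shoulder) (z of cover_rim in the frame of shoulder between 0.0025 and 0.0085 m and horizontal distance between cover_rim and shoulder below 0.003 m and angle between cover_rim's own z axis and vertical below 0.06 rad), for 0.1 s.
At the end, for the whole second after the job is handed in: Objective down in the socket (within 2 mm of depth, 3 mm of the axis, 0.06 rad of upright); cover over it screwed home (rim within 1.5 mm of the shoulder, 3 mm of the axis, 0.04 rad of upright), let go and at rest; small case, blower and steel block within 20 mm of their places (all of step 1 and z of cover_rim in the frame of shoulder between -0.003 and 0.0015 m and horizontal distance between cover_rim and shoulder below 0.003 m and angle between cover_rim's own z axis and vertical below 0.04 rad and distance of each of small_case_center, blower_center, gauge_block_center from where it was at the start of the episode below 0.02 m); the robot touches nothing.
It fails at once if the objective is tipped over (more than 0.6 rad) (angle between objective_center's own z axis and vertical above 0.6 rad).
It fails at once if the objective is dropped: moving faster than 0.45 m/s with no finger on it (linear speed of objective above 0.45 m/s and contact force between objective and the fingers below 0.2 N).
It also fails if it takes over 72 s, if anything falls off the work surface, if the arm or the gripper's body presses on something with over 40 N, if the wrist force passes 120 N, or if a joint passes its speed limit or range.

ROBOT

A 6-joint arm with a two-finger parallel gripper is mounted at the origin on the work surface. World frame = base frame: x ahead of the robot, y to its left, z up, the work surface at z = 0. Lengths are in m, angles in degrees, forces in N, time in s.
With the tool pointing down it reaches from about 0.325 to 0.85 m from the base axis. Payload 15.5 kg.
Tool frame: the origin (TCP) lies at the very end of the fingers, on their centre line; the grasp point (between the pads) lies arm.grip_depth behind it (arm.grip_depth is the distance from the TCP to the grasp point, in m); z points along the fingers, y is the line along which they close (so a half turn about z gives the same grasp; the last joint's range is limited). The gripper opens to 91 mm and grips with 3 to 60 N. Pads are 32 mm wide; open, the fingers measure 118 mm over their backs; the gripper's body (76 mm by 178 mm) begins 60 mm behind the grasp point.
Start: joints at [-81.79, 28.281, 77.091, -0, 74.628, -5.472], TCP at [0.148, -0.607, 0.214] pointing down, gripper open.
Joint ranges: [-166.48, 166.48], [-47.26, 123.95], [12.59, 153.08], [-70.14, 250.14], [6.76, 159.57], [-176.63, 176.63]. Speed limits (degrees/s): [108.29, 108.29, 147.25, 172.46, 172.46, 172.46].

INTERFACE

Orientations are given as a 3x3 rotation matrix whose columns are the frame's x, y, z axes.
In Python, from rig import arm gives the robot as it stands. Calls block until the motion is done:
- arm.move_to(position, orientation): joint-space move of the TCP to a pose.
- arm.move_l(position, orientation=None, feed=0.15): straight line of the TCP; orientation=None keeps the orientation; feed is the mean speed in m/s.
- arm.move_joints(angles): joint-space move.
- arm.grip(opening): finger opening in m; the grip force is fixed at half the most; returns when the fingers have stopped.
- arm.sleep(seconds).
- arm.solve_ik(position, orientation): joint angles nearest the present ones, or None.
- arm.snapshot(name): name is "scene" or "top" or "wrist"; returns the picture (400x640x3 uint8, red, green, blue); there is no depth.
- arm.get_calibration(name): a dict with "intrinsics" (3x3 intrinsics, pixels), "cam_to_world" (4x4, takes a point from camera to world coordinates). Camera axes: x right, y down, z forward; pixel columns grow to the right and rows downward; lengths in m; the calibration is good to about 2 mm. A picture is of the moment at which its call begins: read the wrist's pose just before it. get_calibration takes no time and is no camera call; for the wrist camera it gives the pose at the moment of the call.
A pose or a line that the arm cannot do raises arm.Unreachable and nothing moves.
- arm.sign_off(): hands the job in; it is judged then, once.
Readings, each from a call of its own:
- arm.current_t(): time.
- arm.current_joint_positions(): joint angles.
- arm.current_dq(): joint speeds.
- arm.current_tau(): joint torques, N m.
- arm.current_ee_pos(): TCP position.
- arm.current_tool_rot(): TCP orientation.
- arm.current_force(): force on the tool from outside, world axes, zero at the start.
- arm.current_torque(): the same for the moment, N m.
- arm.current_width(): finger opening in m.
- arm.current_grasp_force(): force on a finger pad.
Only numpy, scipy, OpenCV 4.12 (cv2) and the standard library are available. Lean on these libraries where they do the work, as an engineer would, in place of code of your own. Each camera call takes 0.05 s, during which the arm holds its last target. There are 200 camera calls.

## Working session

There is one attempt and no reset: what is moved stays moved. The work goes in short steps, each a Python script; the robot and the scene stay as the last script left them, time stands still between calls to the robot, and variables do not carry over. Pictures are saved under pics/ and viewed, at most 10 in all, crops included, and the job is handed in when it is done.

```bash
mkdir -p pics; ls
python3 - <<'E'
from rig import arm
import cv2,numpy as np
for n in("scene","top"):
    cv2.imwrite(f"pics/{n}0.png",cv2.cvtColor(arm.snapshot(n),cv2.COLOR_RGB2BGR))
    c=arm.get_calibration(n);print(n,np.round(c["intrinsics"],1).tolist(),np.round(c["cam_to_world"],3).tolist())
print(arm.grip_depth,arm.current_tool_rot(),arm.current_width(),arm.current_t())
c=arm.get_calibration("wrist");print(np.round(c["cam_to_world"],3).tolist(),arm.current_ee_pos())
E
```

```text
pics
scene [[394.5, 0.0, 325.0], [0.0, 394.5, 199.2], [0.0, 0.0, 1.0]] [[0.799, 0.356, -0.485, 0.996], [0.602, -0.475, 0.643, -0.64], [-0.001, -0.805, -0.593, 0.67], [0.0, 0.0, 0.0, 1.0]]
top [[372.3, 0.0, 324.9], [0.0, 372.3, 200.6], [0.0, 0.0, 1.0]] [[0.005, -0.985, 0.172, 0.387], [-1.0, -0.002, 0.014, -0.002], [-0.013, -0.172, -0.985, 0.952], [0.0, 0.0, 0.0, 1.0]]
0.0188 [[ 9.71637335e-01  2.36475924e-01 -1.65351709e-04]
 [ 2.36475966e-01 -9.71636778e-01  1.04399437e-03]
 [ 8.62177312e-05 -1.05348561e-03 -9.99999441e-01]] 0.0909279213239924 0.1
[[0.238, -0.933, -0.27, 0.225], [-0.971, -0.228, -0.066, -0.588], [-0.0, 0.278, -0.961, 0.383], [0.0, 0.0, 0.0, 1.0]] [ 0.14777276 -0.60693877  0.21341584]
```

View pics/scene0.png

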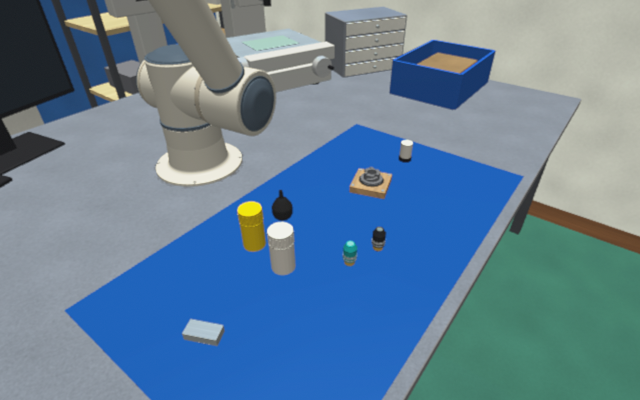

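View pics/top0.png

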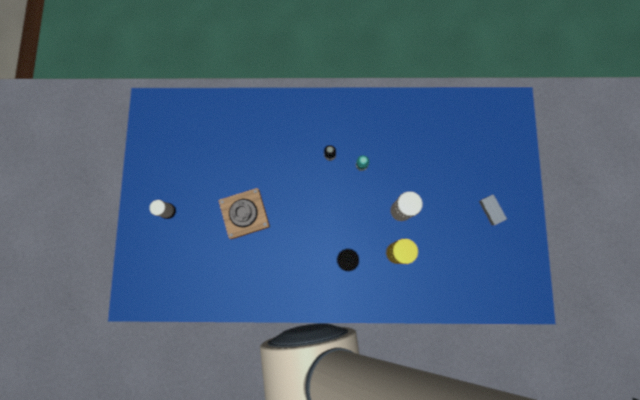

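Top view: the white cover is at (409,204) and its yellow look-alike at (404,251). The black objective is at (330,152) and its turquoise look-alike at (363,161). The base and holder are at (243,212), the small case at (160,208), the blower at (348,260) and the block at (493,210). The white cover and the black objective fit the description. Next I'll take wrist views for precise positions.

```bash
cat > h.py <<'E'
from rig import arm
import cv2,numpy as np
def R(a):
    a=np.radians(a);c,s=np.cos(a),np.sin(a)
    return np.array([[c,s,0],[s,-c,0],[0,0,-1.]])
def p2w(cal,uv,z):
    T=cal["cam_to_world"];d=T[:3,:3]@np.linalg.solve(cal["intrinsics"],[uv[0],uv[1],1.])
    return T[:3,3]+d*(z-T[2,3])/d[2]
def w2p(cal,P):
    T=cal["cam_to_world"];q=cal["intrinsics"]@(T[:3,:3].T@(np.atleast_2d(P)-T[:3,3]).T)
    return (q[:2]/q[2]).T
def save(n,im): cv2.imwrite(f"pics/{n}.png",cv2.cvtColor(im,cv2.COLOR_RGB2BGR))
E
python3 - <<'E'
from h import *
import pickle
c=arm.get_calibration("top")
for n,uv,z in[("obj",(330,149),.062),("turq",(363,159),.062),("cov",(410,203),.112),("yel",(405,251),.112),("base",(243,212),.0525),("small",(158,207),.064),("blow",(348,260),.06)]: print(n,p2w(c,uv,z).round(3))
out={}
for n,uv,z,a in[("cov",(410,203),.112,0),("obj",(330,149),.062,90),("base",(243,212),.0525,90)]:
    P=p2w(c,uv,z)
    for aa in(a,a-180):
        q=arm.solve_ik([P[0],P[1],.25],R(aa)); print(n,aa,None if q is None else np.round(q,0))
    arm.move_to([P[0],P[1],.25 if n!="obj" else .22],R(a))
    arm.sleep(.2)
    cal=arm.get_calibration("wrist");im=arm.snapshot("wrist");out[n]=(im,cal);save("w_"+n,im);print(arm.current_t())
pickle.dump(out,open("w.pkl","wb"))
cv2.imwrite("pics/m.png",cv2.resize(np.vstack([cv2.imread(f"pics/w_{n}.png")[:, :] for n in out]),(480,900))[:, :])
a=[cv2.imread(f"pics/w_{n}.png") for n in out]
a=[cv2.resize(x,(400,250)) for x in a]
cv2.imwrite("pics/m.png",np.vstack([np.hstack(a[:2]),np.hstack([a[2],a[2]*0])]))
E
```

```text
obj [ 0.672 -0.002  0.062]
turq [ 0.647 -0.084  0.062]
cov [ 0.528 -0.185  0.112]
yel [ 0.42  -0.17   0.112]
base [0.515 0.21  0.052]
small [0.525 0.415 0.064]
blow [ 0.4   -0.045  0.06 ]
cov 0 [-25.  21.  84.  -0.  75.  65.]
cov -180 [ -25.   21.   84.   -0.   75. -115.]
2.4
obj 90 [-5. 31. 67. -0. 82. -5.]
obj -90 [ -5.  31.  67.  -0.  82. 175.]
3.8167
base 90 [16. 21. 84. -0. 75. 16.]
base -90 [  16.   21.   84.   -0.   75. -164.]
5.1
```

View pics/m.png

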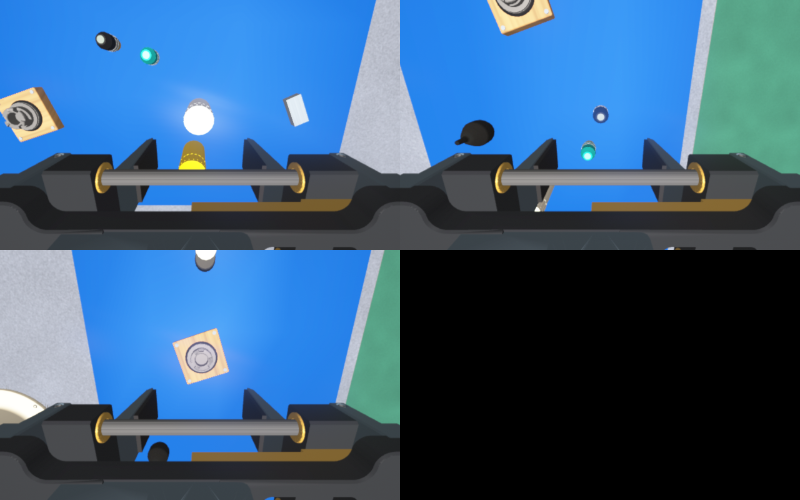

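The wrist views (scaled to 400x250) show the white cover at (199,119), the black objective in tile 2 at (200,114) with the turquoise one at (188,151), and the base in tile 3 at (202,107). I'll check them in one enlarged crop with model outlines overlaid.

```bash
cat > ov.py <<'E'
from h import *
import pickle
out=pickle.load(open("w.pkl","rb"))
t=np.radians(np.arange(0,360,5))
def ring(c,r,z): return np.c_[c[0]+r*np.cos(t),c[1]+r*np.sin(t),0*t+z]
def tile(n,c,rings,ctr,h=40):
    im,cal=out[n];k=300//(2*h) 
    x,y=ctr;x0,y0=x-h*4//3,y-h
    cr=cv2.resize(cv2.cvtColor(im,cv2.COLOR_RGB2BGR)[y0:y0+2*h,x0:x0+h*8//3],(400,300),interpolation=cv2.INTER_CUBIC)
    s=300/(2*h);raw=cr.copy()
    for r,z in rings:
        p=((w2p(cal,ring(c,r,z))+.5-[x0,y0])*s).astype(int); cv2.polylines(cr,[p],True,(0,0,255),1)
    return np.vstack([raw,cr])
E
cat > fit.py <<'E'
from h import *
import pickle
out=pickle.load(open("w.pkl","rb"))
# cover: brightest top disc
for n,ctr,h in(("cov",(318,190),45),("obj",(320,184),35),("base",(323,171),60)):
    im,cal=out[n];x,y=ctr;c=im[y-h:y+h,x-h:x+h];hsv=cv2.cvtColor(c,cv2.COLOR_RGB2HSV)
    print(n,hsv[h,::6].tolist())
E
python3 fit.py
python3 - <<'E'
from ov import *
A=tile("obj",(.672,-.002),[(.0122,0),(.016,.016),(.016,.05)],(320,184),30)
B=tile("base",(.515,.21),[(.033,.032),(.024,.0525),(.0136,.0525)],(323,171),45)
cv2.imwrite("pics/c1.png",np.hstack([A,B]))
E
```

```text
cov [[106, 165, 243], [107, 158, 244], [107, 152, 245], [107, 146, 245], [0, 0, 255], [0, 0, 255], [0, 0, 255], [0, 0, 255], [0, 0, 255], [0, 0, 255], [0, 0, 255], [0, 0, 255], [107, 140, 246], [107, 145, 246], [106, 151, 246]]
obj [[105, 195, 247], [105, 194, 247], [105, 194, 247], [105, 193, 247], [109, 177, 160], [111, 84, 170], [99, 17, 236], [112, 109, 154], [108, 184, 186], [105, 191, 248], [105, 190, 248], [105, 191, 248]]
base [[106, 171, 244], [107, 168, 245], [107, 163, 244], [107, 161, 244], [15, 66, 240], [18, 64, 247], [131, 21, 173], [133, 12, 186], [145, 8, 202], [155, 7, 212], [163, 8, 213], [160, 7, 212], [150, 7, 205], [150, 7, 209], [154, 27, 134], [15, 67, 237], [12, 63, 239], [108, 154, 243], [107, 159, 243], [107, 165, 243]]
```

View pics/c1.png

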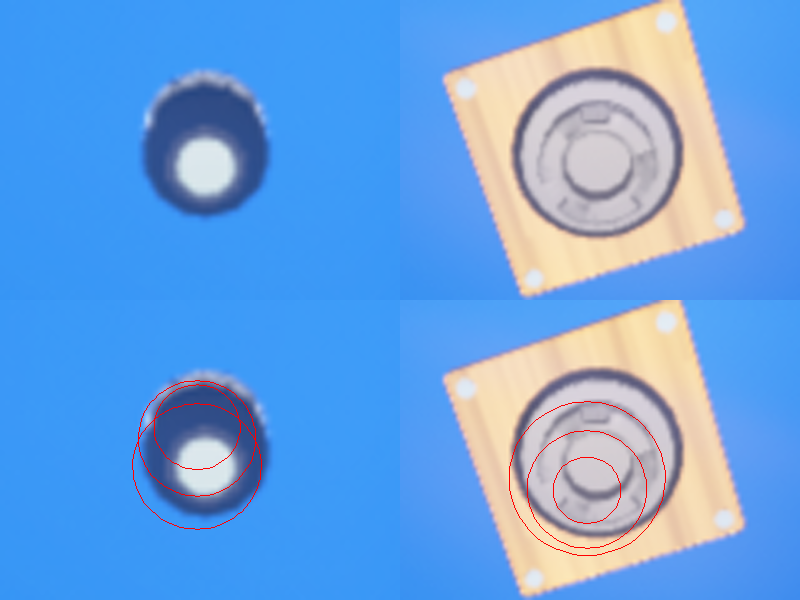

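The crop confirms the black objective (bright shank edge, black barrel, white lens) and the grey base with its slots. Next I'll fit silhouettes numerically and check them against the top camera.

```bash
cat > fit.py <<'E'
from h import *
import pickle
from scipy.optimize import minimize
t=np.radians(np.arange(0,360,5))
MODEL={"cov":[(.028,.0),(.028,.112)],"obj":[(.0122,.002),(.0122,.016),(.016,.016),(.016,.05)],"base":[(.033,.024),(.033,.032)],"sock":[(.0136,.0525)]}
GUESS={"cov":(.528,-.185),"obj":(.672,-.002),"base":(.515,.21)}
def fit(n,im,cal,g,h=45,show=None):
    S=6;ctr=w2p(cal,[g[0],g[1],.03])[0].round().astype(int)
    if n=="cov":h=70
    x0,y0=ctr-h
    c=cv2.resize(im[max(y0,0):y0+2*h,x0:x0+2*h],None,fx=S,fy=S,interpolation=cv2.INTER_CUBIC);y0=max(y0,0)
    H=cv2.cvtColor(c,cv2.COLOR_RGB2HSV).astype(int)
    if n=="obj": m=(H[...,2]<.85*np.median(H[...,2]))|(H[...,1]<100)   # darker than mat or grey
    elif n=="cov": m=(H[...,1]<70)
    else: m=~((H[...,0]<30)&(H[...,1]>48))&~((H[...,0]>95)&(H[...,0]<125)&(H[...,1]>100))
    k,l,st,ce=cv2.connectedComponentsWithStats(cv2.morphologyEx(m.astype(np.uint8),cv2.MORPH_OPEN,np.ones((5,5))))
    p=((w2p(cal,[g[0],g[1],.03])[0]-[x0,y0])*S)
    j=min((i for i in range(1,k) if st[i,4]>600),key=lambda i:np.hypot(*(ce[i]-p)))
    hl=cv2.findContours((l==j).astype(np.uint8),0,2)[0];m=np.zeros(m.shape,np.uint8);cv2.fillConvexPoly(m,cv2.convexHull(np.vstack(hl)),1)
    def ren(v):
        P=np.vstack([np.c_[v[0]+r*np.cos(t),v[1]+r*np.sin(t),0*t+z] for r,z in MODEL[n]])
        q=((w2p(cal,P)+.5-[x0,y0])*S-.5).astype(np.float32)
        o=np.zeros(m.shape,np.uint8);cv2.fillConvexPoly(o,(cv2.convexHull(q)*16).round().astype(np.int32),1,shift=4);return o
    f=lambda v:1-(ren(v)&m).sum()/max((ren(v)|m).sum(),1)
    v=min((minimize(f,np.array(g)+d,method="Nelder-Mead",options=dict(initial_simplex=np.array(g)+d+[[0,0],[.006,0],[0,.006]],xatol=5e-5)) for d in([0,0],[.006,.006],[-.006,-.006])),key=lambda r:r.fun)
    return v.x,v.fun
if __name__=="__main__":
    out=pickle.load(open("w.pkl","rb"))
    tp=cv2.cvtColor(cv2.imread("pics/top0.png"),cv2.COLOR_BGR2RGB);tc=arm.get_calibration("top")
    for n,g in GUESS.items():
        a=fit(n,*out[n],g);b=fit(n,tp,tc,g,30);print(n,"wrist",a[0].round(4),round(a[1],3),"top",b[0].round(4),round(b[1],3))
E
python3 fit.py
```

```text
cov wrist [ 0.5309 -0.183 ] 0.027 top [ 0.5284 -0.1845] 0.044
obj wrist [0.6741 0.001 ] 0.04 top [ 0.6726 -0.0012] 0.068
base wrist [0.5194 0.2228] 0.146 top [0.5172 0.2169] 0.043
```

```bash
python3 - <<'E'
from fit import *
out=pickle.load(open("w.pkl","rb"))
cal=out["base"][1];print("base shoulder",p2w(cal,(321.9,171.1),.028),"socket",p2w(cal,(321.9,174.4),.0525))
B=(.519,.219);O=(.674,.001)
for n,k,P,z,a in[("base","base2",B,.2,90),("base","base3",B,.2,0),("obj","obj3",O,.18,0),("obj","obj2",O,.18,90)]:
    arm.move_to([*P,z],R(a));arm.sleep(.25)
    cal=arm.get_calibration("wrist");im=arm.snapshot("wrist");out[k]=(im,cal);save("w_"+k,im)
    r=fit(n,im,cal,P,60);print(k,r[0].round(4),round(r[1],3),arm.current_t())
pickle.dump(out,open("w.pkl","wb"))
E
cat >> ov.py <<'E'
if __name__=="__main__":
    ts=[]
    for k,c in(("base2",(.519,.219)),("base3",(.519,.219))):
        u=w2p(out[k][1],[*c,.03])[0].astype(int);ts.append(tile(k,c,[(.033,.032),(.018,.0525),(.0136,.0525)],u,54))
    cv2.imwrite("pics/c2.png",np.hstack(ts))
E
python3 ov.py
```

```text
base shoulder [0.51961435 0.22139646 0.028     ] socket [0.51940341 0.22120062 0.0525    ]
base2 [0.5203 0.2232] 0.126 5.7167
base3 [0.5235 0.2189] 0.125 7.475
obj3 [6.745e-01 4.000e-04] 0.041 8.8167
obj2 [0.6742 0.0008] 0.036 10.575
```

View pics/c2.png

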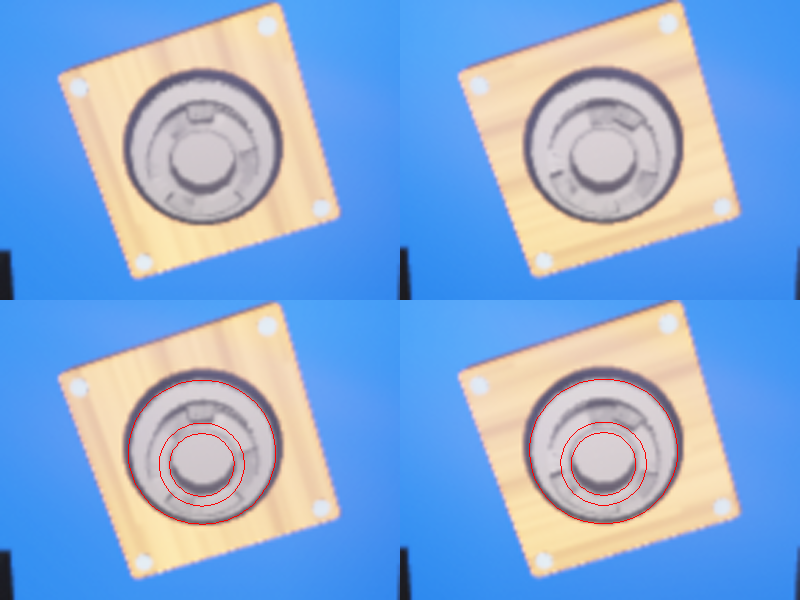

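Both overlays show the base: the red shoulder circle fits, and the socket rim sits about 4 tile px above my guess. I'll fit the 105 mm holder block, which is concentric with the base, for a robust centre, and the cover again.

```bash
cat > fh.py <<'E'
from fit import *
out=pickle.load(open("w.pkl","rb"))
tp=cv2.cvtColor(cv2.imread("pics/top0.png"),cv2.COLOR_BGR2RGB)
for k,(im,cal) in list({k:out[k] for k in("base","base2","base3")}.items())+[("top",(tp,arm.get_calibration("top")))]:
    S=4;h=75 if k!="top" else 45;u=w2p(cal,[.52,.22,.02])[0].astype(int);x0,y0=u-h
    c=cv2.resize(im[y0:y0+2*h,x0:x0+2*h],None,fx=S,fy=S,interpolation=cv2.INTER_CUBIC)
    H=cv2.cvtColor(c,cv2.COLOR_RGB2HSV);m=(~((H[...,0]>95)&(H[...,0]<125)&(H[...,1]>90))).astype(np.uint8)
    k_,l,_,_=cv2.connectedComponentsWithStats(m);cs=cv2.findContours((l==l[h*S,h*S]).astype(np.uint8),0,2)[0]
    m[:]=0;cv2.fillConvexPoly(m,cv2.convexHull(np.vstack(cs)),1)
    def ren(v):
        a=v[2]*10+np.radians([45,135,225,315]);P=np.vstack([np.c_[v[0]+.07425*np.cos(a),v[1]+.07425*np.sin(a),0*a+z] for z in(0,.024)])
        q=((w2p(cal,P)+.5-[x0,y0])*S-.5).astype(np.float32);o=np.zeros(m.shape,np.uint8);cv2.fillConvexPoly(o,(cv2.convexHull(q)*16).round().astype(np.int32),1,shift=4);return o
    f=lambda v:1-(ren(v)&m).sum()/(ren(v)|m).sum()
    r=min((minimize(f,[.52,.22,y/10],method="Nelder-Mead",options=dict(initial_simplex=[[.52,.22,y/10],[.526,.22,y/10],[.52,.226,y/10],[.52,.22,y/10+.02]],xatol=3e-5)) for y in(-.5,-.25,0,.25,.5)),key=lambda r:r.fun)
    print(k,r.x[:2].round(4),np.degrees(r.x[2]*10).round(1),round(r.fun,3))
for k,p,s in(("base2",(203,160.5),0),("base3",(603-400,159.5),0)):
    cal=out[k][1];u=w2p(cal,[.519,.219,.03])[0].astype(int)
    print("socket",k,p2w(cal,np.array(p)/2.7778+u-[72,54]-.5,.0525).round(4))
E
python3 fh.py
```

```text
base [0.5197 0.2195] 18.0 0.007
base2 [0.5197 0.219 ] 17.9 0.015
base3 [0.5196 0.2188] 18.2 0.016
top [0.518  0.2177] 17.9 0.008
socket base2 [0.5195 0.2211 0.0525]
socket base3 [0.5211 0.2193 0.0525]
```

```bash
cat >> h.py <<'E'
def down(z_end,base,lim=8,step=.002,feed=.03):
    """lower in steps until z_end or vertical force change > lim"""
    while True:
        p=arm.current_ee_pos();z=max(p[2]-step,z_end)
        arm.move_l([XY[0],XY[1],z],None,feed);f=arm.current_force()-base
        if abs(f[2])>lim or z<=z_end+1e-6: return z,f
XY=[0,0]
E
python3 - <<'E'
import h
from h import *
O=(.6743,.0006);B=(.5197,.2192)
arm.grip(.06)
arm.move_to([*O,.10],R(90));arm.move_l([*O,.0252],None,.08)
arm.grip(0);print("w",arm.current_width(),arm.current_grasp_force(),arm.current_ee_pos())
arm.move_l([*O,.13],None,.12);arm.sleep(.2);print("w",arm.current_width(),arm.current_force())
arm.move_to([*B,.13],R(90));arm.sleep(.3);print(arm.current_ee_pos(),arm.current_t())
cal=arm.get_calibration("wrist");save("held",arm.snapshot("wrist"))
print(w2p(cal,[[*B,.0525],[*B,.13+.0188+.018]]))
im=cv2.imread("pics/held.png");cv2.imwrite("pics/held_c.png",cv2.resize(im[100:300,200:440],(720,600)))
E
```

```text
w 0.031128089769204417 29.987868125899695 [6.74360213e-01 5.91722674e-04 2.53123043e-02]
w 0.03124328679906868 [-0.58598909 -0.07849717 -2.73223711]
[0.52022374 0.21861513 0.12988999] 15.85
[[318.38460453 210.01289444]
 [317.7010487  275.25002872]]
```

View pics/held_c.png

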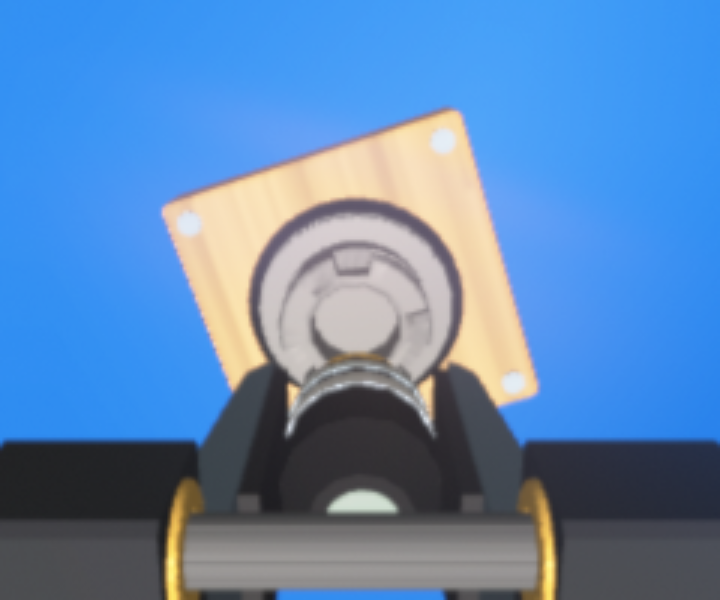

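The objective is held upright and the socket centre is within about 1 mm of the prediction. Next is a force-guarded descent.

Run:
```python
import h
from h import *
h.XY=[.5198,.2195]
arm.move_l([*h.XY,.09],R(90),.1);arm.sleep(.3);b=arm.current_force();print(b,arm.current_ee_pos())
z,f=down(.0605,b,6);print(z,f.round(2),arm.current_ee_pos(),arm.current_torque().round(2),arm.current_t())
```

```text
[-0.15920332  0.37393412 -1.31047471] [0.52005597 0.21957177 0.09046556]
0.06061767087158876 [-4.46 -1.25 12.57] [0.51961485 0.21956718 0.06110294] [-0.01  0.73  0.04] 20.25
```

Run:
```python
from fit import *
arm.grip(.06);p=arm.current_ee_pos();arm.move_l([p[0],p[1],.15],None,.15)
cal=arm.get_calibration("wrist");im=arm.snapshot("wrist");save("seated",im);u=w2p(cal,[.5198,.2195,.07])[0].astype(int);print("lens predicted",w2p(cal,[.5198,.2195,.0985]),u)
C=(.531,-.183)
arm.move_to([*C,.25],R(90));arm.sleep(.25)
cal=arm.get_calibration("wrist");im2=arm.snapshot("wrist");save("cov2",im2);r=fit("cov",im2,cal,C);print(r[0].round(4),r[1],arm.current_t())
v=w2p(cal,[*C,.06])[0].astype(int)
c=lambda i,q:cv2.resize(cv2.imread(f"pics/{i}.png")[max(q[1]-60,0):max(q[1]-60,0)+120,q[0]-60:q[0]+60],(400,400))
cv2.imwrite("pics/s1.png",np.hstack([c("seated",u),c("cov2",v)]));print(v)
```

```text
lens predicted [[319.49427133 220.19003624]] [319 209]
[ 0.5301 -0.1821] 0.025176598442311127 23.5083
[318 184]
```

View pics/s1.png

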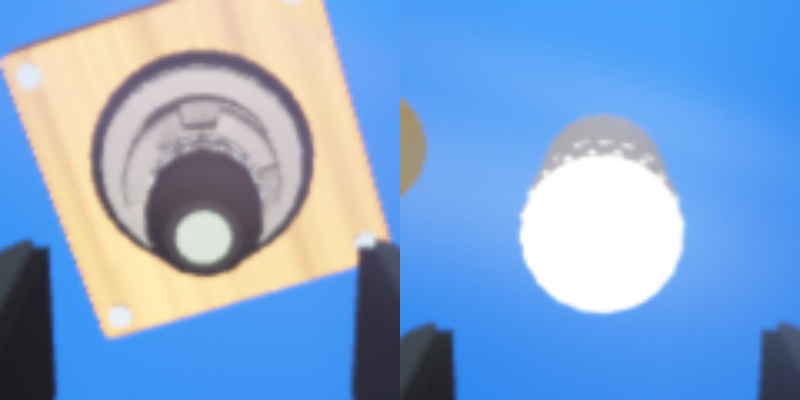

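The left crop shows the objective seated upright, with the lens at px (320,220) exactly where predicted. The right crop shows the white cover standing clear. Next I grip the cover and bring it over the base.

Run:
```python
import h
from h import *
C=(.5301,-.1829);h.XY=[.5197,.2195]
arm.grip(.0905);arm.move_to([*C,.15],R(0));arm.move_l([*C,.0772],None,.1);arm.grip(0)
print("w",arm.current_width(),arm.current_ee_pos())
arm.move_l([*C,.24],None,.25);arm.move_to([*h.XY,.24],R(0))
arm.move_l([*h.XY,.135],None,.12);arm.sleep(.3);b=arm.current_force();print(b,arm.current_ee_pos(),arm.current_joint_positions().round(1),arm.current_t())
np.save("b.npy",b)
z,f=down(.1215,b,6,.0015);print(z,f.round(2),arm.current_ee_pos(),arm.current_torque().round(2),arm.current_t())
```

```text
w 0.05547668205468391 [ 0.53015795 -0.18292296  0.07728849]
[-0.19409327  0.41687323 -1.07408232] [0.51986246 0.21957229 0.13537054] [ 16.8  28.6  91.1   0.   60.3 106.8] 30.725
0.12276289016522927 [-2.55 -1.   16.82] [0.5203392  0.21965897 0.12370504] [-0.21  0.45 -0.08] 32.725
```

```bash
cat > scr.py <<'E'
from h import *
X=[.5197,.2195];b=np.load("b.npy")
def st(): 
    p=arm.current_ee_pos();return p[2]-.0772-.032, (arm.current_force()-b), arm.current_t()
E
python3 - <<'E'
from scr import *
zc=.1235;a=0;log=[]
while a<112:
    a+=4;arm.move_to([*X,zc],R(a));h,f,t=st();log.append((a,round(h*1e3,1),*f.round(1),round(t,2)))
    if f[2]>10: zc+=.0004
    n=0
    while f[2]<4 and n<12 and h>.0025:
        zc-=.0008;n+=1;arm.move_l([*X,zc],None,.03);h,f,t=st()
        if f[2]>25: break
    if n: log.append(("low",a,n,round(h*1e3,1),*f.round(1),round(t,2)))
    if h<.009 or t>48: break
for l in log: print(*l)
print(a,zc,arm.current_width(),arm.current_torque().round(2))
E
```

```text
4 14.8 -0.2 -0.7 8.8 32.98
8 14.7 -0.6 -1.5 10.4 33.23
12 14.8 0.8 -0.5 6.3 33.48
16 14.8 0.6 0.5 6.4 33.73
20 14.8 1.2 -0.1 6.4 33.98
24 14.8 0.9 -1.0 5.8 34.23
28 14.8 0.0 -0.3 7.3 34.48
32 14.8 0.2 -0.4 6.5 34.73
36 14.8 -0.0 -1.7 7.1 34.98
40 14.8 1.4 -0.3 6.6 35.23
44 14.6 0.4 0.3 4.1 35.48
48 14.4 0.6 -0.2 0.3 35.73
low 48 12 5.1 -0.7 -0.8 1.2 38.73
48 0.11430000000000005 0.055519739805964266 [-0.03  0.04  0.02]
```

It dropped into the starts: the rim is 5.1 mm above the shoulder. Next I screw it clockwise.

Run:
```python
from scr import *
arm.sleep(.15);zc=.1143;a=48;log=[];tz0=arm.current_torque()[2]
while a>48-72:
    a-=4;zc-=.00033;arm.move_to([*X,zc],R(a));h,f,t=st();tz=arm.current_torque()[2]-tz0
    log.append((a,round(h*1e3,2),*f.round(1),round(tz,2),round(t,2)))
    if f[2]>12: zc+=.0004
    elif f[2]<2: zc-=.0003
    if abs(tz)>.9 or f[2]>35 or t>58: break
for l in log: print(*l)
print(a,zc,arm.current_width())
```

```text
44 4.78 0.1 0.3 -0.3 -0.03 39.12
40 4.19 0.4 -1.0 0.8 -0.05 39.38
36 3.76 -0.2 -0.2 5.1 -0.14 39.62
32 3.43 0.2 -1.2 7.4 -0.18 39.88
28 3.1 0.6 0.1 6.4 -0.05 40.12
24 2.78 1.0 -0.6 6.3 -0.07 40.38
20 2.45 0.8 -0.6 6.5 -0.04 40.62
16 2.14 0.9 -0.5 5.9 -0.04 40.88
12 1.82 0.3 -0.8 6.1 -0.05 41.12
8 1.5 1.6 -0.4 6.1 0.02 41.38
4 1.16 0.3 -0.6 6.6 -0.0 41.62
0 0.81 -0.1 -1.4 6.4 -0.07 41.88
-4 0.48 -0.1 -0.8 6.4 -0.04 42.12
-8 0.12 -0.6 -1.1 6.9 -0.07 42.38
-12 -0.01 -1.9 -0.6 11.1 -0.11 42.62
-16 -0.1 -1.7 -6.2 16.7 0.19 42.88
-20 -0.17 0.7 -5.7 12.5 0.46 43.12
-24 -0.22 0.5 -6.2 10.9 0.49 43.38
-24 0.10856000000000006 0.055530925258408116
```

The rim is at 0 and the stop torque has been felt. I'll release, retreat and check.

Run:
```python
from fit import *
arm.grip(.0905);p=arm.current_ee_pos();arm.move_l([p[0],p[1],.25],None,.15);arm.sleep(.3)
cal=arm.get_calibration("wrist");im=arm.snapshot("wrist");save("end_w",im)
MODEL["cov"]=[(.028,.032),(.028,.144)]
r=fit("cov",im,cal,(.5197,.2195));print(r[0].round(4),r[1],arm.current_t(),arm.current_force())
save("end_s",arm.snapshot("scene"))
a=cv2.imread("pics/end_w.png")[60:300,200:440];s=cv2.imread("pics/end_s.png")[100:300,300:500]
cv2.imwrite("pics/end.png",np.hstack([cv2.resize(a,(400,400)),cv2.resize(s,(400,400))]))
```

```text
[0.5205 0.2185] 0.4971026367486352 45.5083 [-0.22774474 -1.0106084   0.26315659]
```

View pics/end.png

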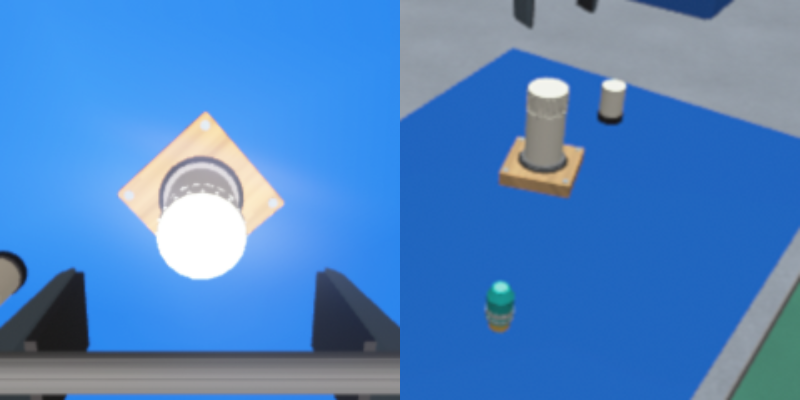

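The cover stands upright, sitting on the shoulder with no gap; the gripper is clear and the bystanders in view haven't moved.

```bash
python3 -c "
from rig import arm
print(arm.sign_off())"
```

```text
the job is handed in; nothing more can be done
None
```

The objective is seated upright in the socket, the cover dropped into the thread starts and is screwed home (rim at 0 mm on the shoulder by the arm's own height reading), and I let go and handed the job in at about 46 s; the hand-in returned no verdict.

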